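Lacquer a circuit board: tilt it to the spray can, spray, lay it flat

ROBOT

A 7-joint arm with a two-finger parallel gripper is mounted at the origin on the work surface. World frame = base frame: x ahead of the robot, y to its left, z up, the work surface at z = 0. Lengths are in m, angles in rad, forces in N, time in s.
With the tool pointing down it reaches from about 0.4 to 0.9 m from the base axis. Payload 5.6 kg.
Tool frame: the origin (TCP) lies midway between the tips of the shut fingers; the grasp point (between the pads) lies 19 mm behind it; y points along the fingers, z is the direction in which the jaws open and shut, and the axes are right-handed (so a half turn about y gives the same grasp; the last joint's range is limited). The gripper opens to 92 mm and grips with 3 to 60 N. Pads are 20 mm wide; open, the fingers measure 128 mm over their backs; the gripper's body (75 mm by 189 mm) begins 69 mm behind the grasp point.
Start: joints at [-1.343, 0.468, -0.012, 1.603, 0.006, 1.071, -0.056], TCP at [0.174, 0.626, 0.215] pointing down, gripper open.
Joint ranges: [-2.53, 2.53], [-0.31, 2.02], [-1.57, 1.55], [0.28, 2.44], [-1.29, 4.43], [0.15, 1.84], [-2.92, 2.92]. Speed limits (rad/s): [2.57, 2.57, 3.14, 3.14, 3.14, 3.14, 3.14].

INTERFACE

Orientations are given as a 3x3 rotation matrix whose columns are the frame's x, y, z axes.
In Python, from station import env, effector, solver, viewer, workorder, search_frame, tip_of gives the robot as it stands. Calls block until the motion is done:
- env.reach(position, orientation): joint-space move of the TCP to a pose.
- env.movel(position, frame=None, rate=0.15): straight line of the TCP; frame=None keeps the orientation; rate is the mean speed in m/s.
- env.goto_joints(angles): joint-space move.
- effector.release() and effector.grasp(squeeze=None): open the fingers fully, or close them until they stop; squeeze is the grip in N (None keeps the last).
- env.pause(seconds).
- solver.inverse_kinematics(position, orientation): joint angles nearest the present ones, or None.
- env.sense(): the state.
- viewer.read_camera(name): name is "scene" or "top" or "wrist"; returns (picture, depth): 420x560x3 uint8, red, green, blue; 420x560 float32, m along the optical axis (not along the pixel's ray), 0 where there is no reading.
- viewer.camera_info(name): a dict with "intrinsics" (3x3 intrinsics, pixels), "eye" and "rotation" of the camera in the world; the wrist camera has in their place "T_tool_cam" (4x4, takes a point from camera to tool coordinates, whose origin is the TCP and whose axes are the tool frame's). Camera axes: x right, y up, looking along -z (the intrinsics and any distortion apply to the point x, -y, -z); pixel columns grow to the right and rows downward; lengths in m; the calibration is good to about 2 mm. A picture is of the moment at which its call begins: read the wrist's pose just before it. camera_info takes no time and is no camera call.
A pose or a line that the arm cannot do raises env.PlanningError and nothing moves.
- workorder.finish_job(): hands the job in, once; it reports no verdict.
Trained networks look in the newest picture that a camera, given by its name, has taken for a name from the list of things; names that differ only in an ending like _2 or _b are one class to them, and where a whole thing is asked for, a point or a joint stands for the part that bears it (a point fixed in the world has none). Each returns a list of dicts, best first, with "score" (0 to 1); they miss things now and then, are a little off and sometimes report something else, mostly with a low value. They report only what shows in the picture. A call takes as long as a camera call. They do not tell look-alikes from the thing itself.
- search_frame(camera, name): "at" ([x, y, z] in m, in world coordinates, good to about 4 mm: the middle of the surface that is visible of it).
- tip_of(camera, name): "at" ([x, y, z] in m, in world coordinates, good to about 4 mm: a listed point, or the origin of a listed thing).
The state is a dict: "t": time; "joint_positions": joint angles; "joint_velocities": joint speeds; "tau": joint torques, N m; "ee_pos": TCP position; "tcp_rot": TCP orientation; "wrist_force": force on the tool from outside, world axes, zero at the start; "moment": the same for the moment, N m; "gripper_width": finger opening in m.
Only numpy, scipy, OpenCV 4.12 (cv2) and the standard library are available. Lean on these libraries where they do the work, as an engineer would, in place of code of your own. Each camera call takes 0.05 s, during which the arm holds its last target.

TASK

The circuit board in the tilting cradle is to get its coat of protective lacquer. Tilt the board up about its stiff hinge to 45 degrees so that it faces the spray can and leave it standing there, then push the can's nozzle cap fully down and let it spring back, and finally lay the board gently back flat on its rests. Move the board by its frame or handle without touching the board itself, spray only while it stands at 45 degrees, and leave everything else on the desk where it is.

Things in the scene. Friction and masses are not known exactly. Their poses are not given: they have to be found in the camera images.
- cradle: Fixed aluminium cradle, 258 mm long (x) by 220 mm (y), carrying the hinged frame. Origin on the desk at the middle of its footprint, z up, x along the hinge, y from the hinge side (towards the can) to the frame's free side. A fixed cardboard overspray screen, 150 mm high, 260 mm wide, stands 190 to 210 mm from this origin on the +y side.
- hinge (a point): Middle of the hinge line of the frame, at cradle (0, -70, 90) mm; fixed; axes as the cradle's, so x is the hinge axis. The round black knobs at both ends are the friction hinge and need not be turned.
- frame (a joint): Tilt of the frame about the hinge's x axis, rad: 0 = flat on its two rests (end stop); grows as the free edge rises and the board comes to face the can; end stop 1.3. Stiff friction hinge: the frame stays where it is left; turning it takes about 0.55 N m, plus up to 0.4 N m of weight when lifting. May start raised by up to 0.22.
- handle (a point): Centre of the grip bar of the U-handle on the frame's free edge; bar 100 mm long along the hinge, 12 x 12 mm thick, free for 76 mm between its feet, 34 mm clear beneath it. It lies 137 mm from the hinge line across the frame and 46 mm above the frame's mid-plane (which holds the hinge line). Turns with the frame: x along the hinge, y across the frame away from it, z square out of the board's face.
- board: Green circuit board, 160 x 100 mm, clamped in the frame; components up to 28 mm high in the half near the hinge, up to 12 mm in the half near the handle. Origin at the middle of its underside; x along the hinge, y away from it, z out of its face. Its near edge is 12 mm from below the handle bar's centre line. Not to be touched.
- can_stand: Aerosol can, 53 mm diameter, clamped upright in a fixed steel stand with a 100 x 120 mm foot. Origin on the desk under the can's axis; y is the way the nozzle sprays (towards the cradle), z up. The stand's upright strip, 115 mm high, is at y = -36 mm.
- nozzle_top (a point): Centre of the flat top of the white nozzle cap on the can, 169 mm above the desk when up. The cap is 26 mm in diameter and 16 mm high.
- nozzle_cap (a joint): How far the nozzle cap is pushed down, in m: 0 = up, 0.005 = fully down (end stop). Sprung: it starts to give at 1.8 N, is fully down at 7.8 N, and springs back by itself.
- lamp: Fixed LED lamp, its head hanging low over the can. Origin on the desk under the head's middle, z up. Head 60 mm (x) by 140 mm (y), 253 to 279 mm up; post at x = +150 mm, 302 mm high, foot 116 mm wide. The can's cap lies under the head's edge at x = -30 mm: the tool reaches it only leaning 30 to 45 degrees, its upper part towards the lamp's -x (the robot's) side, not from straight above.
- can_cap: The can's white plastic cover cap, 54 mm diameter, 47 mm high, open end up, loose, beside the can stand. Origin at the centre of its underside. Leave alone.
- tape_roll: Roll of masking tape lying flat, 100 mm diameter, 24 mm high, loose. Origin at the centre of its underside. Leave alone.
- screw_jar: Clear screw jar, 64 mm diameter, 85 mm high, loose. Origin at the centre of its underside. Leave alone.
- glue_bottle: White glue bottle, 64 mm diameter, 170 mm high, loose. Origin at the centre of its underside. Leave alone.
- paint_tin: Paint tin, 100 mm diameter, 107 mm high, loose. Origin at the centre of its underside. Leave alone.
- screwdriver: Screwdriver lying on the desk, 190 mm long along its x, loose. Leave alone.
- solder_reel: Reel of solder, 72 mm diameter, 60 mm high, loose. Origin at the centre of its underside. Leave alone.
Not all that is in view belongs to the job. Leave any green look-alike of the can_stand alone.

How it is judged:
By the outcome, as a careful person would: the job done as asked, in the order asked, and still so for the second after the job is handed in, with the robot touching nothing.
It also fails if it takes over 72 s, if anything falls off the work surface, if the arm or the gripper's body presses on something with over 40 N, if the wrist force passes 120 N, or if a joint passes its speed limit or range.

## Working session

There is one attempt and no reset: what is moved stays moved. The work goes in short steps, each a Python script; the robot and the scene stay as the last script left them, time stands still between calls to the robot, and variables do not carry over. Pictures are saved under pics/ and viewed, and the job is handed in when it is done.

```bash
ls; mkdir -p pics
python3 - <<'E'
from station import env, effector, solver, viewer, workorder, search_frame, tip_of
import cv2, numpy as np
s=env.sense(); print({k:np.round(v,3) for k,v in s.items()})
for c in ["scene","top"]:
    p,d=viewer.read_camera(c); cv2.imwrite(f"pics/{c}0.png",p[:,:,::-1])
    i=viewer.camera_info(c); print(c,i)
    for n in ["cradle","hinge","handle","board","can_stand","nozzle_top","lamp","can_cap"]:
        try: print(n,[(np.round(r["at"],3),round(r["score"],2)) for r in tip_of(c,n)][:3])
        except Exception as e: print(n,e)
print(env.sense()["t"])
E
```

```text
pics
{'t': np.float64(0.0), 'joint_positions': array([-1.343,  0.468, -0.012,  1.604,  0.006,  1.071, -0.056]), 'joint_velocities': array([ 0.   ,  0.   ,  0.001, -0.002, -0.   ,  0.   ,  0.   ]), 'tau': array([ 1.0000e-03, -5.2057e+01, -1.2000e-02, -2.4375e+01, -5.7000e-02,
        1.7000e-02,  0.0000e+00]), 'ee_pos': array([0.174, 0.626, 0.214]), 'tcp_rot': array([[ 0.964, -0.   ,  0.268],
       [-0.268, -0.002,  0.964],
       [ 0.   , -1.   , -0.002]]), 'wrist_force': array([ 0.057, -0.242,  0.53 ]), 'moment': array([-0.001,  0.045, -0.009]), 'gripper_width': np.float64(0.092)}
scene {'intrinsics': array([[445.3634207 ,   0.        , 281.83269944],
       [  0.        , 445.3634207 , 207.78572913],
       [  0.        ,   0.        ,   1.        ]]), 'eye': array([ 1.57404654, -0.36574771,  1.2218509 ]), 'rotation': array([[ 0.34034117, -0.66924228,  0.66051696],
       [ 0.94029846,  0.24029652, -0.24103194],
       [ 0.00258884,  0.70311617,  0.71107028]])}
cradle [(array([0.594, 0.136, 0.001]), 0.68)]
hinge [(array([0.587, 0.066, 0.089]), 0.64)]
handle [(array([0.598, 0.19 , 
[... 691 characters left out ...]
otation': array([[ 0.01307557,  0.98345301, -0.18069091],
       [-0.99981404,  0.01542069,  0.01157996],
       [ 0.01417472,  0.18050589,  0.98347176]])}
cradle [(array([0.593, 0.135, 0.001]), 0.61), (array([0.4  , 0.126, 0.   ]), 0.4)]
hinge [(array([0.592, 0.062, 0.091]), 0.81)]
handle [(array([ 0.409,  0.24 , -0.002]), 0.2)]
board [(array([0.597, 0.138, 0.103]), 0.98), (array([0.589, 0.061, 0.088]), 0.57)]
can_stand [(array([ 0.58 , -0.181, -0.   ]), 0.94), (array([ 0.335, -0.538,  0.002]), 0.78)]
nozzle_top [(array([ 0.584, -0.18 ,  0.169]), 0.55), (array([ 0.332, -0.534,  0.173]), 0.5)]
lamp [(array([ 0.403,  0.539, -0.001]), 0.4)]
can_cap [(array([ 0.625, -0.298, -0.002]), 0.69)]
0.9
```

View pics/scene0.png

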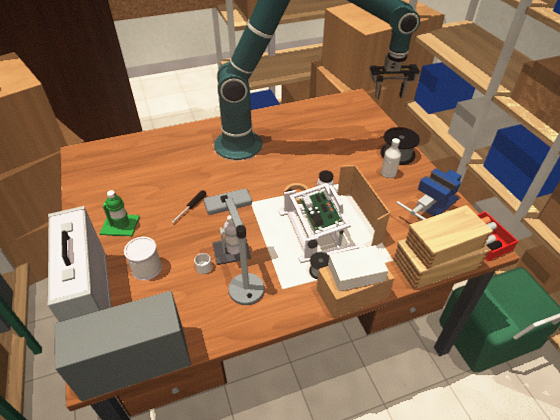

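View pics/top0.png

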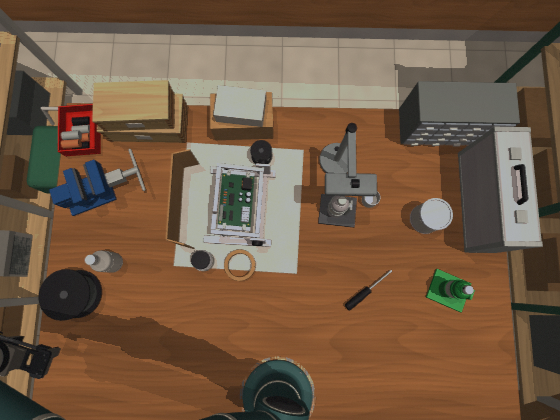

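The cradle is at about (300,210) in the scene image, with the can under the lamp head at about (230,235). The green look-alike sits at (118,215). Next I'll zoom in and fit the cradle yaw from depth.

```bash
cat > h.py <<'E'
from station import env, effector, solver, viewer, workorder, search_frame, tip_of
import cv2, numpy as np
np.set_printoptions(precision=4,suppress=True)
def cloud(c,d,info=None,T=None):
    i=viewer.camera_info(c) if info is None else info
    K=i["intrinsics"]; v,u=np.mgrid[:d.shape[0],:d.shape[1]]
    P=np.stack([(u-K[0,2])/K[0,0]*d,-(v-K[1,2])/K[1,1]*d,-d],-1)
    if c=="wrist":
        Tt=i["T_tool_cam"]; P=P@Tt[:3,:3].T+Tt[:3,3]
        s=T; return P@s[1].T+s[0]
    return P@i["rotation"].T+i["eye"]
E
python3 - <<'E'
from h import *
out=[]
for c,(u0,u1,v0,v1) in dict(scene=(200,400,160,300),top=(160,400,130,270)).items():
    p,d=viewer.read_camera(c); np.savez(f"{c}.npz",p=p,d=d)
    cv2.imwrite(f"pics/{c}1.png",cv2.resize(p[v0:v1,u0:u1,::-1],None,fx=3.3,fy=3.3,interpolation=cv2.INTER_CUBIC))
    P=cloud(c,d); 
    print(c,viewer.camera_info(c).keys())
    # white screen plane etc.
    m=(d>0)&(P[...,2]>.13)&(P[...,2]<.16)&(abs(P[...,0]-.6)<.2)&(abs(P[...,1]-.33)<.06)
    q=P[m]; print("screen top",len(q),q.mean(0) if len(q) else 0, np.polyfit(q[:,0],q[:,1],1) if len(q)>5 else 0)
    g=(p[...,1].astype(int)>p[...,0]+15)&(p[...,1].astype(int)>p[...,2]+10)&(abs(P[...,0]-.6)<.12)&(abs(P[...,1]-.136)<.1)&(P[...,2]>.05)
    q=P[g]; print("board",len(q),q.mean(0),cv2.minAreaRect(q[:,:2].astype(np.float32)*1000))
    A=np.c_[q[:,:2]-[.594,.136],np.ones(len(q))]; k=np.linalg.lstsq(A,q[:,2],rcond=None)[0]; print("plane",k)
    m=(d>0)&(abs(P[...,0]-.583)<.12)&(P[...,2]>.24)&(P[...,2]<.32)&(P[...,1]<-.08)&(P[...,1]>-.3)&(P[...,0]<.9)
    q=P[m]; print("lamp head",len(q),q.min(0),q.max(0),cv2.minAreaRect(q[:,:2].astype(np.float32)*1000))
print(viewer.camera_info("wrist"))
E
```

```text
scene dict_keys(['intrinsics', 'eye', 'rotation'])
screen top 382 [0.5891 0.3176 0.1433] [0.0025 0.3162]
board 635 [0.5992 0.1342 0.1099] ((596.9298095703125, 121.56928253173828), (156.87559509277344, 230.66134643554688), 87.06603240966797)
plane [0.003  0.2054 0.1102]
lamp head 879 [ 0.5717 -0.2598  0.256 ] [ 0.7027 -0.1192  0.3018] ((637.2671508789062, -189.78904724121094), (140.52337646484375, 130.9729766845703), 89.49392700195312)
top dict_keys(['intrinsics', 'eye', 'rotation'])
screen top 363 [0.6057 0.3227 0.1449] [-0.0305  0.3412]
board 992 [0.5937 0.1401 0.1066] ((593.2017211914062, 136.57122802734375), (97.66185760498047, 160.38633728027344), 87.04731750488281)
plane [0.0115 0.1639 0.1059]
lamp head 1381 [ 0.5767 -0.2561  0.2566] [ 0.7027 -0.1178  0.3009] ((639.8013916015625, -187.13528442382812), (138.16737365722656, 125.97130584716797), 89.50347900390625)
{'intrinsics': array([[296.9911,   0.    , 272.7068],
       [  0.    , 296.9911, 207.4766],
       [  0.    ,   0.    ,   1.    ]]), 'T_tool_cam': array([[ 0.0001, -0.9607, -0.2774, -0.0788],
       [ 0.0006,  0.2774, -0.9607, -0.1703],
       [ 1.    , -0.0001,  0.0006, -0.0006],
       [ 0.    ,  0.    ,  0.    ,  1.    ]])}
```

View pics/scene1.png

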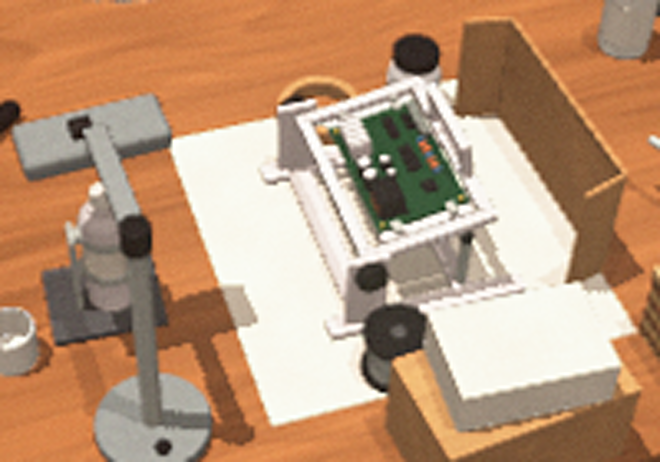

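View pics/top1.png

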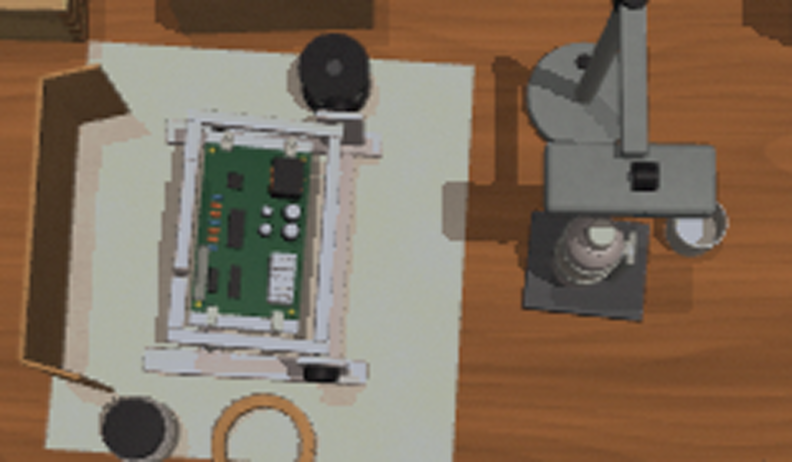

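```bash
cat >> h.py <<'E'
from scipy.spatial.transform import Rotation as Rn
H0=np.array([.590,.064,.090]); YAW=-0.052
def pose(th,back=0.0,hinge=None,yaw=None,tip=0.010,dy=0):
    h=H0 if hinge is None else hinge; yw=YAW if yaw is None else yaw
    R=Rn.from_euler('ZX',[yw,th]).as_matrix()
    bar=h+R@np.array([0,.137+dy,.046])
    T=np.stack([R[:,0],-R[:,2],R[:,1]],1)
    return bar+T[:,1]*(tip-back),T
E
python3 - <<'E'
from h import *
for th in [0,.16,.4,.6,.785]:
    for b in [0,.1]:
        p,T=pose(th,b); print(th,b,p,solver.inverse_kinematics(p,T))
cap=np.array([.583,-.181,.169])
for a in (35,40,45):
    a=np.radians(a); d=np.array([np.sin(a),0,-np.cos(a)]);
    for s in (1,-1):
        z=np.array([0,s,0]); x=np.cross(d,z); T=np.stack([x,d,z],1)
        for b in(0,.1): print(a,s,b,solver.inverse_kinematics(cap-d*b,T))
p,T=pose(.17,.12); env.reach(p,T)
s=env.sense(); print(s["t"],s["ee_pos"]-p,s["joint_positions"])
p,d=viewer.read_camera("wrist"); np.savez("w0.npz",p=p,d=d,e=s["ee_pos"],R=s["tcp_rot"]); cv2.imwrite("pics/w0.png",p[:,:,::-1])
for n in ["handle","hinge","cradle","board"]: print(n,[(r["at"],r["score"]) for r in tip_of("wrist",n)][:2])
E
```

```text
0 0 [0.5971 0.2008 0.126 ] [-0.5255  0.5324  0.1998  1.7369 -0.1305  0.8853  1.2489]
0 0.1 [0.5971 0.2008 0.226 ] [-0.5546  0.4235  0.2368  1.6571 -0.1099  1.0741  1.2333]
0.16 0 [0.5967 0.1933 0.1474] [-0.4617  0.4823  0.2295  1.7771 -0.3396  0.872   1.4756]
0.16 0.1 [0.5959 0.1774 0.2461] [-0.5291  0.3724  0.3452  1.706  -0.3194  1.0634  1.4637]
0.4 0 [0.5958 0.176  0.1765] [-0.4233  0.453   0.3705  1.8275 -0.701   0.9556  1.8621]
0.4 0.1 [0.5938 0.1371 0.2686] [-0.6466  0.3905  0.7467  1.7702 -0.7225  1.1916  1.8975]
0.6 0 [0.5948 0.1566 0.1971] [-0.4329  0.4863  0.5569  1.8571 -0.9758  1.1355  2.1548]
0.6 0.1 [0.5919 0.1002 0.2796] [-0.659   0.5108  1.0241  1.7982 -1.0145  1.4376  2.2118]
0.785 0 [0.5937 0.1354 0.2123] [-0.4768  0.5937  0.7939  1.8727 -1.2032  1.4078  2.3829]
0.785 0.1 [0.59   0.0648 0.283 ] [-0.5152  0.6104  1.0538  1.7995 -1.1691  1.6485  2.3937]
0.6108652381980153 1 0 [ 1.2745  0.5385 -1.1121  2.1504  1.173   0.2889  0.871 ]
0.6108652381980153 1 0.1 [-1.115  -0.2931  1.4219  2.288   0.226   0.3245  1.7646]
0.6108652381980153 -1 0 [ 0.1722  0.2641  0.2068  2.21
[... 223 characters left out ...]
682  0.1399 -1.0583  2.2602 -0.7657  0.2383  2.7221]
0.6981317007977318 -1 0 [ 1.2694  0.5139 -1.0596  2.2078  1.6603  0.1747 -2.7456]
0.6981317007977318 -1 0.1 [-0.4084 -0.0202  0.8686  2.3511 -1.0559  0.3197 -0.165 ]
0.7853981633974483 1 0 [ 1.3013  0.5425 -1.0675  2.2593  2.4124  0.1999 -0.3144]
0.7853981633974483 1 0.1 None
0.7853981633974483 -1 0 [ 1.3013  0.5425 -1.0675  2.2593  2.4124  0.1999  2.8272]
0.7853981633974483 -1 0.1 None
3.2333 [-0.0004  0.0013 -0.0002] [-0.5417  0.3522  0.3739  1.6896 -0.3281  1.1032  1.4754]
handle [([0.5931, 0.1889, 0.1565], 0.76)]
hinge [([0.5918, 0.0626, 0.0909], 0.86)]
cradle [([0.5914, 0.1339, -0.0022], 0.75)]
board [([0.5939, 0.1368, 0.1063], 0.93)]
```

View pics/w0.png

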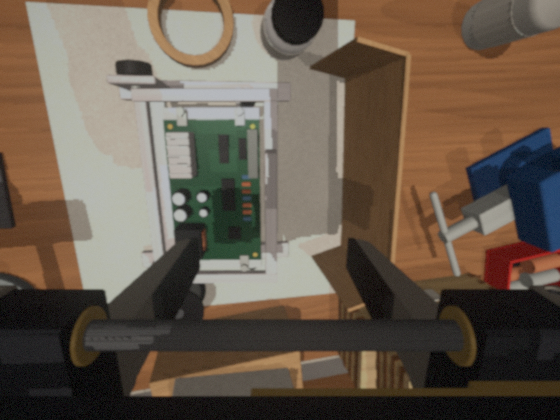

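The wrist view shows the frame and board at (165..275, 95..270), with the handle bar at about (270, 140..240). Next I'll fit it from depth.

Run:
```python
from h import *
f=np.load("w0.npz"); P=cloud("wrist",f["d"],T=(f["e"],f["R"])); p=f["p"].astype(int)
g=(p[...,1]>p[...,0]+15)&(p[...,1]>p[...,2]+10)&(abs(P[...,0]-.6)<.12)&(abs(P[...,1]-.136)<.08)&(P[...,2]>.05)
q=P[g]; print("board",len(q),cv2.minAreaRect(q[:,:2].astype(np.float32)*1000))
c=q.mean(0);k=np.linalg.lstsq(np.c_[q[:,:2]-c[:2],np.ones(len(q))],q[:,2],rcond=None)[0]
r=q[:,2]-np.c_[q[:,:2]-c[:2],np.ones(len(q))]@k
w=abs(r)<.004; k=np.linalg.lstsq(np.c_[q[w,:2]-c[:2],np.ones(w.sum())],q[w,2],rcond=None)[0]; print("plane",k,c, np.arctan(k[1]))
m=(abs(P[...,0]-.595)<.08)&(P[...,1]>.165)&(P[...,1]<.215)&(P[...,2]>.145)&(P[...,2]<.2)
q=P[m]; print("bar",len(q),q.min(0),q.max(0),np.median(q,0)); print(cv2.minAreaRect(q[:,:2].astype(np.float32)*1000))
print("yaw fit",np.polyfit(q[:,0],q[:,1],1))
for x0 in (.55,.57,.59,.61,.63):
    s=q[abs(q[:,0]-x0)<.008]; print(x0,len(s),s.mean(0) if len(s) else '', s.min(0) if len(s) else '',s.max(0) if len(s) else '')
# hinge bar profile
for x0 in (.50,.53,.59,.65):
    m=(abs(P[...,0]-x0)<.006)&(P[...,1]<.26)&(P[...,1]>.02)&(P[...,2]>.03)
    s=P[m]; s=s[np.argsort(s[:,1])][::max(1,len(s)//30)]; print(x0); print((s[:,1:]*1000).round().astype(int).tolist())
```

```text
board 5899 ((591.5145263671875, 135.5841064453125), (97.08320617675781, 157.9251251220703), 87.1231689453125)
plane [0.0052 0.1672 0.1073] [0.5845 0.1406 0.1085] 0.16562501091685203
bar 1253 [0.5441 0.1811 0.145 ] [0.6432 0.1985 0.1662] [0.5888 0.1889 0.1638]
((593.6950073242188, 188.79855346679688), (12.852158546447754, 99.22391510009766), 86.21548461914062)
yaw fit [-0.0478  0.2172]
0.55 220 [0.5503 0.1909 0.1623] [0.5441 0.185  0.145 ] [0.5579 0.1985 0.1658]
0.57 214 [0.57   0.1897 0.1636] [0.5622 0.184  0.1598] [0.578  0.1958 0.1661]
0.59 195 [0.59   0.1891 0.1637] [0.582  0.1834 0.1614] [0.5979 0.195  0.1662]
0.61 184 [0.6099 0.1881 0.1637] [0.602  0.1824 0.1613] [0.6179 0.1938 0.1661]
0.63 177 [0.63   0.1871 0.1637] [0.6221 0.1813 0.1613] [0.638  0.1929 0.1654]
0.5
[[64, 95], [67, 97], [70, 96], [73, 98], [76, 97], [77, 87], [95, 97], [100, 96], [105, 103], [110, 108], [115, 105], [120, 100], [125, 101], [130, 101], [137, 101], [143, 104], [149, 103], [155, 105], [160, 107], [166, 117], [171, 117], [176, 36], [178, 84], [181, 85], [184, 83], [187, 84], [195, 117], [197, 117], [
[... 444 characters left out ...]
108, 355], [109, 351], [110, 341], [114, 321], [118, 320], [120, 303], [122, 292], [126, 271], [141, 108], [169, 113], [193, 165], [206, 377], [206, 369], [207, 366], [208, 335], [210, 326], [211, 346], [212, 343], [212, 338], [214, 318], [215, 295], [216, 289], [218, 326], [219, 292], [221, 322], [223, 286], [224, 347], [228, 284]]
0.65
[[56, 94], [60, 96], [62, 97], [65, 96], [68, 97], [69, 92], [114, 129], [116, 123], [118, 117], [120, 104], [123, 106], [126, 106], [129, 105], [132, 107], [135, 107], [137, 107], [140, 107], [143, 107], [146, 109], [149, 110], [153, 111], [156, 110], [159, 112], [162, 110], [165, 112], [168, 111], [170, 113], [173, 113], [176, 114], [179, 114], [182, 114]]
```

```bash
sed -i 's/^H0=.*/H0=np.array([.588,.0625,.090]); YAW=-0.050/' h.py
python3 - <<'E'
from h import *
th=.166
p,T=pose(th,.06); env.movel(p,T,rate=.15)
p,T=pose(th,0); env.movel(p,T,rate=.06)
s=env.sense(); print(s["t"],s["ee_pos"]-p,s["wrist_force"])
effector.grasp(30)
s=env.sense(); print(s["t"],s["ee_pos"]-p,s["wrist_force"],s["moment"],s["gripper_width"])
im,d=viewer.read_camera("scene"); cv2.imwrite("pics/s2.png",cv2.resize(im[130:280,200:420,::-1],None,fx=3.3,fy=3.3))
im,d=viewer.read_camera("wrist"); cv2.imwrite("pics/w2.png",im[:,:,::-1])
E
```

```text
5.1833 [ 0.0003 -0.0001  0.0004] [0.4381 0.2535 0.7536]
6.3667 [0.     0.0007 0.0001] [0.12   1.4392 0.2942] [ 0.2436 -0.0713 -0.0825] 0.01157584427243276
```

View pics/s2.png

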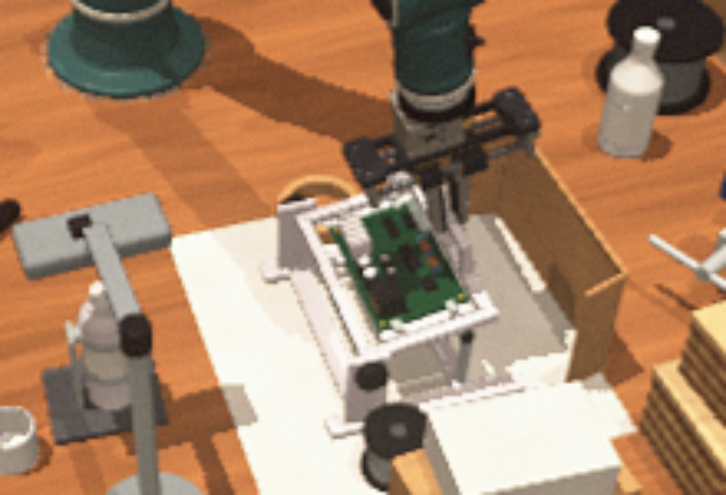

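View pics/w2.png

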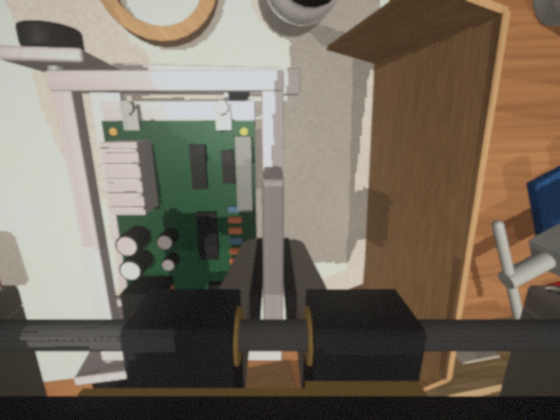

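Run:
```python
from h import *
for th in np.linspace(.166,.785,9)[1:]:
    p,T=pose(th,0); env.movel(p,T,rate=.06)
    s=env.sense(); print(round(th,3),round(s["t"],2),(s["ee_pos"]-p)*1000,s["wrist_force"],s["moment"],s["gripper_width"])
    if np.linalg.norm(s["wrist_force"])>40: print("STOP");break
print(s["joint_positions"])
im,d=viewer.read_camera("wrist"); cv2.imwrite("pics/w3.png",im[:,:,::-1])
np.savez("w3.npz",p=im,d=d,e=s["ee_pos"],R=s["tcp_rot"])
im,d=viewer.read_camera("scene"); cv2.imwrite("pics/s3.png",cv2.resize(im[130:280,200:420,::-1],None,fx=3.3,fy=3.3))
```

```text
0.243 6.8 [0.0301 0.2793 0.7756] [-0.8137  2.5566  2.6457] [0.492  0.1853 0.1303] 0.011368899365877977
0.321 7.13 [0.0482 0.3009 0.564 ] [0.0184 3.1443 4.0449] [0.603  0.2903 0.1307] 0.011873034876855596
0.398 7.47 [0.058  0.4063 0.4734] [-0.0529  3.4335  3.9325] [0.6103 0.202  0.1347] 0.011360630848481783
0.476 7.8 [0.0498 0.3882 0.4161] [-0.596   2.1138  5.3397] [0.6105 0.1851 0.1058] 0.011633066395576715
0.553 8.13 [0.0378 0.2789 0.4293] [-0.495   2.0402  5.9234] [0.6398 0.1376 0.116 ] 0.011961445351075274
0.63 8.47 [0.0832 0.1508 0.4834] [-0.583   2.5163  5.9371] [0.5696 0.1156 0.1243] 0.011888955840336876
0.708 8.8 [0.0806 0.0321 0.4976] [-0.2632  1.8795  5.7517] [0.5849 0.0733 0.161 ] 0.011332752739751793
0.785 9.13 [ 0.0858 -0.0838  0.5287] [-0.5449  1.1375  6.4821] [0.5904 0.0557 0.1687] 0.011522135178393438
[ 0.0025  0.4815  0.1429  1.8444 -0.9654  1.1506  2.2236]
```

View pics/s3.png

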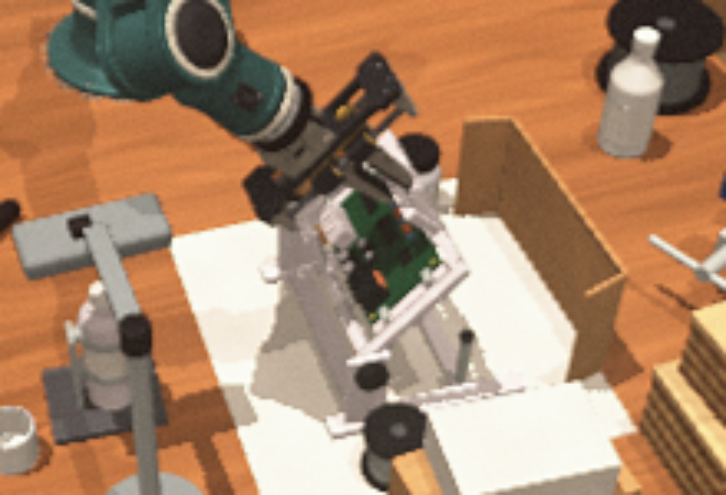

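View pics/w3.png

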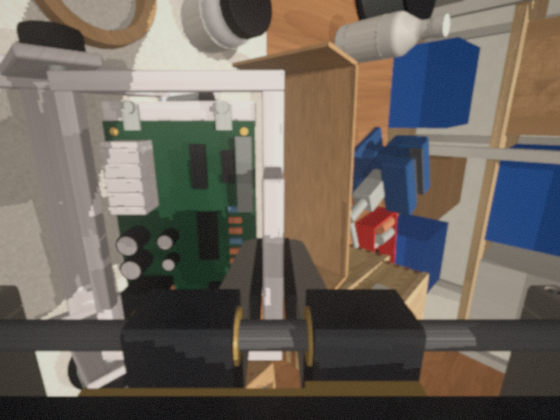

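```bash
cat >> h.py <<'E'
def board_angle(p,P):
    p=p.astype(int)
    g=(p[...,1]>p[...,0]+15)&(p[...,1]>p[...,2]+8)&(abs(P[...,0]-.6)<.12)&(P[...,1]>0)&(P[...,1]<.2)&(P[...,2]>.08)&(P[...,2]<.26)
    q=P[g]; 
    for _ in range(6):
        c=q.mean(0); n=np.linalg.svd(q-c,full_matrices=False)[2][2]; r=abs((q-c)@n); q=q[r<max(.003,1.5*r.std())] 
    n*=np.sign(n[2]); return len(q),c,n,np.arctan2(np.hypot(n[0],n[1]),n[2])
E
python3 - <<'E'
from h import *
for f in("w0.npz","w3.npz"):
    f=np.load(f); P=cloud("wrist",f["d"],T=(f["e"],f["R"])); print(board_angle(f["p"],P))
E
```

```text
(5903, array([0.585 , 0.1408, 0.1074]), array([-0.0075, -0.1627,  0.9866]), np.float64(0.1635867638574172))
(10427, array([0.5638, 0.1163, 0.1488]), array([-0.0343, -0.7083,  0.705 ]), np.float64(0.7883193283578487))
```

Run:
```python
from h import *
effector.release()
s=env.sense(); print(s["t"],s["wrist_force"])
p,T=pose(.785,.05); env.movel(p,T,rate=.08)
p,T=pose(.785,.12); env.movel(p,T,rate=.15)
s=env.sense(); print(s["t"],s["joint_positions"])
im,d=viewer.read_camera("wrist"); cv2.imwrite("pics/w4.png",im[:,:,::-1])
print(board_angle(im,cloud("wrist",d,T=(s["ee_pos"],s["tcp_rot"]))))
for n in ["handle","nozzle_top"]: print(n,[(r["at"],r["score"]) for r in tip_of("wrist",n)][:2])
effector.grasp(20); print(env.sense()["t"])
cap=np.array([.583,-.181,.169])
for a in (32,36,40,44):
  a=np.radians(a)
  for yw in (-.6,-.3,0,.3,.6):
    d=np.array([np.sin(a)*np.cos(yw),np.sin(a)*np.sin(yw),-np.cos(a)]);
    for sg in (1,-1):
        z=sg*np.array([-np.sin(yw),np.cos(yw),0]); x=np.cross(d,z); T=np.stack([x,d,z],1)
        r=[solver.inverse_kinematics(cap-d*b,T) for b in(0,.06,.12)]
        print(round(np.degrees(a)),yw,sg,[None if k is None else k.round(2).tolist() for k in r])
```

```text
10.4667 [-0.2631  0.4285 -0.5481]
11.8583 [ 0.0918  0.4047  0.2085  1.7456 -0.8638  1.3571  2.1679]
(5210, array([0.5832, 0.1169, 0.1503]), array([-0.0343, -0.7079,  0.7054]), np.float64(0.7877612702576171))
handle [([0.5908, 0.1234, 0.2208], 0.85)]
nozzle_top []
13.3583
32 -0.6 1 [[-0.63, 0.35, 0.88, 2.21, -0.18, 0.19, 1.29], [-0.34, 0.13, 0.45, 2.21, 0.58, 0.38, 0.57], [0.3, 0.02, -0.26, 2.17, 0.6, 0.54, 0.55]]
32 -0.6 -1 [[-0.91, 0.64, 1.35, 2.22, -1.22, 0.44, -0.91], [-1.1, 0.37, 1.42, 2.24, -0.51, 0.34, -1.52], [-0.17, -0.0, 0.21, 2.2, 0.59, 0.54, -2.58]]
32 -0.3 1 [[-0.15, 0.26, 0.43, 2.21, -0.49, 0.15, 1.97], [-0.16, 0.1, 0.4, 2.23, -0.02, 0.26, 1.52], [0.09, -0.03, 0.12, 2.23, 0.13, 0.39, 1.37]]
32 -0.3 -1 [[-0.53, 0.33, 0.89, 2.23, -1.1, 0.26, -0.59], [-0.99, 0.3, 1.42, 2.27, -0.94, 0.4, -0.73], [0.68, 0.0, -0.46, 2.19, 0.11, 0.39, -1.74]]
32 0 1 [[0.18, 0.27, 0.18, 2.18, -0.94, 0.28, 2.78], [0.05, 0.13, 0.34, 2.2, -0.71, 0.37, 2.56], [0.02, -0.01, 0.38, 2.21, -0.46, 0.47, 2.34]]
32 0 -1 [[0.07, 0.27, 0.31, 2.18, -1.02, 0.31, -0.29], [0.53, 0.15, -0.18, 2.17, -0.52, 0.34, -0
[... 4058 characters left out ...]
3, -0.47, 2.27, 3.93, 0.2, 1.16], [1.64, 0.63, -1.46, 2.29, 1.65, 0.31, -2.64], [1.7, 0.08, -1.2, 2.32, -1.23, 0.3, 0.07]]
44 0.3 1 [[1.54, 0.87, -1.35, 2.15, 1.22, 0.29, 1.33], [1.58, 0.51, -1.17, 2.18, -0.46, 0.24, 2.88], [-0.13, 0.11, 0.88, 2.28, -1.24, 0.77, -2.75]]
44 0.3 -1 [[1.23, 0.5, -0.84, 2.16, -1.13, 0.21, 0.35], [1.0, 0.26, -0.45, 2.21, -1.24, 0.49, 0.39], [0.21, 0.1, 0.5, 2.26, -1.21, 0.73, 0.36]]
44 0.6 1 [[1.44, 0.74, -1.1, 2.02, -0.15, 0.4, 2.89], [1.65, 0.8, -1.32, 2.01, 0.14, 0.52, 2.64], [1.75, 0.65, -1.3, 2.0, -0.14, 0.64, 2.89]]
44 0.6 -1 [[0.42, 0.42, 0.22, 2.08, -1.29, 0.84, 0.65], [0.22, 0.36, 0.56, 2.1, -1.24, 1.01, 0.63], [0.25, 0.28, 0.6, 2.08, -1.12, 1.07, 0.56]]
```

View pics/w4.png

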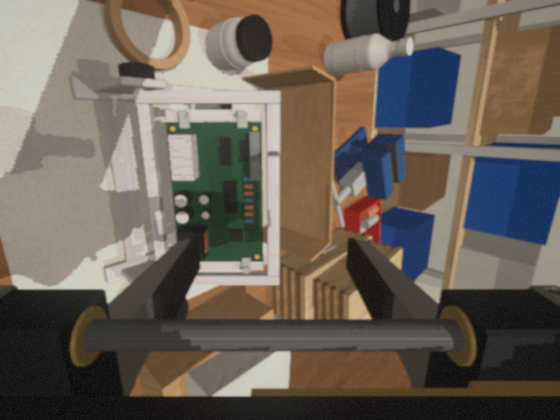

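The frame holds at 0.788 rad. Next I'll search for a press pose that clears the lamp head and keeps joint margin.

```bash
cat >> h.py <<'E'
CAP=np.array([.583,-.181,.169])
def tool(a,yw,spin,sg=1):
    a=np.radians(a)
    d=np.array([np.sin(a)*np.cos(yw),np.sin(a)*np.sin(yw),-np.cos(a)])
    z=sg*np.array([-np.sin(yw),np.cos(yw),0]); x=np.cross(d,z); T=np.stack([x,d,z],1)
    return T@Rn.from_euler('y',spin).as_matrix()
def ptcp(T,target):  # TCP such that lowest tip corner (pad half 10mm along x) sits on target
    lx=T[:,0]*(-np.sign(T[2,0]))*.010
    return target-lx
E
python3 - <<'E'
from h import *
lo=np.array([-2.53,-.31,-1.57,.28,-1.29,.15,-2.92]);hi=np.array([2.53,2.02,1.55,2.44,4.43,1.84,2.92])
G=np.stack(np.meshgrid(np.linspace(-.0375,.0375,9),np.linspace(-.088,-.2,12),np.linspace(-.095,.095,21),indexing='ij'),-1).reshape(-1,3)
def clear(p,T):
    q=G@T.T+p; b0=np.array([.572,-.262,.252]);b1=np.array([.64,-.115,.28])
    return np.linalg.norm(q-np.clip(q,b0,b1),axis=1).min()
res=[]
tgt=CAP+[-.004,0,0]
for sg in(1,-1):
 for a in (31,34,37,40,43):
  for yw in (-.3,-.15,0,.15,.3):
   for sp in (-.2,0,.2):
    T=tool(a,yw,sp,sg); p=ptcp(T,tgt); c=clear(p,T)
    if c<.012: continue
    r=[solver.inverse_kinematics(p-T[:,1]*b,T) for b in(-.005,.06,.12)]
    if any(k is None for k in r): continue
    mg=min(np.minimum(k-lo,hi-k).min() for k in r); jump=max(abs(r[0]-r[1]).max(),abs(r[1]-r[2]).max())
    res.append((round(min(mg,.15)-.1*jump+2*min(c,.02),3),sg,a,yw,sp,round(c,4),round(mg,3),round(jump,2),r[0].round(2).tolist()))
res.sort(key=lambda r:-r[0]); print(len(res))
for r in res[:14]: print(*r)
E
```

```text
6
-0.18 -1 40 0 0 0.0132 0.072 2.79 [1.41, 0.72, -1.31, 2.19, 1.64, 0.42, -2.62]
-0.214 1 40 0 0 0.0132 0.002 2.42 [1.27, 0.53, -1.07, 2.19, 1.61, 0.19, 0.45]
-0.241 1 43 -0.15 -0.2 0.0171 -0.002 2.74 [1.35, 0.7, -1.31, 2.24, 1.93, 0.53, 0.27]
-0.246 -1 43 0.15 0.2 0.0171 0.004 2.85 [1.48, 0.78, -1.32, 2.18, 1.56, 0.3, -2.55]
-0.306 -1 43 0 0 0.0183 0.01 3.53 [0.8, 0.32, -0.47, 2.25, 4.04, 0.16, 1.03]
-0.514 -1 43 -0.15 -0.2 0.0171 0.013 5.62 [1.04, 0.4, -0.85, 2.26, 2.31, 0.22, 2.85]
```

```bash
cat >> h.py <<'E'
from scipy.optimize import least_squares
_prm=np.load("fk.npy") if __import__("os").path.exists("fk.npy") else None
LO=np.array([-2.53,-.31,-1.57,.28,-1.29,.15,-2.92]);HI=np.array([2.53,2.02,1.55,2.44,4.43,1.84,2.92])
def fkq(q):
    R=np.eye(3);t=np.zeros(3);pts=[]
    for i in range(7):
        rv=_prm[i*6:i*6+3]; t=t+R@_prm[i*6+3:i*6+6]; R=R@Rn.from_rotvec(q[i]*rv/np.linalg.norm(rv)).as_matrix()
        pts.append((t,R))
    return t+R@_prm[42:45],R@Rn.from_rotvec(_prm[45:48]).as_matrix(),pts
def ik(p,T,q0,qref,w=.003,m=.12):
    def f(q):
        t,R,_=fkq(q); return np.r_[(t-p)*20,(R-T).ravel()*5,w*(q-qref)]
    lo,hi=LO+m,HI-m; 
    r=least_squares(f,np.clip(q0,lo+1e-3,hi-1e-3),bounds=(lo,hi)); t,R,_=fkq(r.x)
    return r.x,np.linalg.norm(t-p),abs(R-T).max()
E
python3 - <<'E'
from h import *
s=env.sense(); qn=s["joint_positions"]; rng=np.random.default_rng(1)
tgt=CAP+[-.004,0,0]
for sg in (1,-1):
 for a in (36,38,40,42,44):
  T=tool(a,0,0,sg); p=ptcp(T,tgt); best=[]
  for k in range(25):
    q0=rng.uniform(LO,HI)*.8+.2*qn
    r=ik(p+T[:,1]*.006,T,q0,qn)
    if r[1]>.002 or r[2]>.01: continue
    r2=ik(p-T[:,1]*.12,T,r[0],r[0])
    if r2[1]>.002 or r2[2]>.01: continue
    best.append((abs(r2[0]-r[0]).max()+.3*np.linalg.norm(r2[0]-qn),r[0],r2[0]))
  best.sort(key=lambda b:b[0])
  for b in best[:2]: print(sg,a,round(b[0],2),b[1].round(2),b[2].round(2))
E
```

```text
1 36 2.11 [ 1.26  0.54 -1.09  2.15  1.22  0.27  0.82] [ 1.8   0.22 -1.45  2.18 -0.06  0.35  2.04]
1 36 2.11 [ 1.26  0.54 -1.09  2.15  1.22  0.27  0.82] [ 1.8   0.22 -1.45  2.18 -0.06  0.35  2.04]
1 38 2.51 [ 1.3   0.57 -1.14  2.17  1.43  0.27  0.64] [ 1.83  0.19 -1.45  2.21 -0.26  0.31  2.24]
1 38 2.51 [ 1.3   0.57 -1.14  2.17  1.43  0.27  0.64] [ 1.83  0.19 -1.45  2.21 -0.26  0.31  2.24]
1 40 2.93 [ 1.33  0.59 -1.17  2.19  1.62  0.27  0.47] [ 1.86  0.17 -1.45  2.24 -0.48  0.27  2.47]
1 40 2.93 [ 1.33  0.59 -1.17  2.19  1.62  0.27  0.47] [ 1.86  0.17 -1.45  2.24 -0.48  0.27  2.47]
1 42 3.41 [ 1.43  0.77 -1.34  2.21  1.77  0.44  0.43] [ 1.87  0.14 -1.41  2.27 -0.81  0.27  2.8 ]
1 42 3.41 [ 1.43  0.77 -1.34  2.21  1.77  0.44  0.43] [ 1.87  0.14 -1.41  2.27 -0.81  0.27  2.8 ]
-1 36 2.57 [ 1.26  0.54 -1.09  2.15  1.22  0.27 -2.32] [ 1.8   0.22 -1.45  2.18 -0.06  0.35 -1.1 ]
-1 36 2.57 [ 1.26  0.54 -1.09  2.15  1.22  0.27 -2.32] [ 1.8   0.22 -1.45  2.18 -0.06  0.35 -1.1 ]
-1 38 2.92 [ 1.3   0.57 -1.14  2.17  1.43  0.27 -2.5 ] [ 1.83  0.19 -1.45  2.21 -0.26  0.31 -0.9 ]
-1 38 2.92 [ 1.3   0.57 -1.14  2.17  1.43  0.27 -2.5 ] [ 1.83  0.19 -1.45  2.21 -0.26  0.31 -0.9 ]
-1 40 3.29 [ 1.33  0.59 -1.17  2.19  1.62  0.27 -2.67] [ 1.86  0.17 -1.45  2.24 -0.48  0.27 -0.67]
-1 40 3.29 [ 1.33  0.59 -1.17  2.19  1.62  0.27 -2.67] [ 1.86  0.17 -1.45  2.24 -0.48  0.27 -0.67]
-1 42 3.7 [ 1.46  0.9  -1.45  2.21  1.77  0.59 -2.65] [ 1.86  0.13 -1.4   2.28 -0.83  0.27 -0.33]
-1 42 3.7 [ 1.46  0.9  -1.45  2.21  1.77  0.59 -2.65] [ 1.86  0.13 -1.4   2.28 -0.83  0.27 -0.33]
-1 44 4.0 [ 1.48  0.91 -1.45  2.23  1.86  0.58 -2.72] [ 1.86  0.12 -1.38  2.31 -1.09  0.27 -0.06]
-1 44 4.0 [ 1.48  0.91 -1.45  2.23  1.86  0.58 -2.72] [ 1.86  0.12 -1.38  2.31 -1.09  0.27 -0.06]
```

```bash
cat > plan.py <<'E'
from h import *
qn=env.sense()["joint_positions"]
a=40; T=tool(a,0,0,1); tgt=CAP+[-.005,0,0]; p=ptcp(T,tgt); d=T[:,1]
W=[p+d*.006, p-d*.008, p-d*.03, p-d*.03+[0,-.05,0.], p-d*.03+[0,-.10,0.02],p-d*.03+[-.02,-.16,.06], p-d*.03+[-.05,-.2,.15]]
qs=[]; 
qref=np.array([1.42,.72,-1.3,2.19,1.64,.4,.5]); q=qref
for w in W:
    r=ik(w,T,q,q,w=.01,m=.08); q=r[0]; qs.append(q); print(q.round(3),r[1].round(5),r[2].round(4),[x[0].round(2).tolist() for x in (r and fkq(q)[2])[3::2]])
np.savez("plan.npz",qs=qs,W=W,T=T)
E
python3 plan.py
```

```text
[ 1.402  0.714 -1.303  2.189  1.644  0.407  0.511] 0.0 0.0 [[-0.16, -1.4, -0.18], [1.36, -0.9, 1.25]]
[ 1.442  0.691 -1.336  2.199  1.582  0.399  0.563] 0.0 0.0 [[-0.17, -1.41, -0.15], [1.32, -0.97, 1.24]]
[ 1.517  0.674 -1.408  2.213  1.485  0.407  0.654] 0.0 0.0 [[-0.18, -1.41, -0.14], [1.25, -1.08, 1.2]]
[ 1.594  0.763 -1.427  2.159  1.394  0.442  0.864] 0.0 0.0 [[-0.26, -1.35, -0.27], [1.09, -1.35, 1.07]]
[ 1.677  0.843 -1.49   2.08   1.249  0.523  1.106] 0.0 0.0 [[-0.28, -1.29, -0.38], [0.86, -1.6, 0.9]]
[ 1.792  0.783 -1.49   1.99   0.885  0.526  1.511] 0.0 0.0 [[-0.43, -1.28, -0.3], [0.4, -1.81, 0.57]]
[ 1.939  0.588 -1.49   1.869  0.322  0.62   2.017] 0.0 0.0 [[-0.65, -1.29, -0.03], [-0.18, -1.71, 0.19]]
```

```bash
cat >> h.py <<'E'
G=np.stack(np.meshgrid(np.linspace(-.0375,.0375,4),np.linspace(-.088,-.2,6),np.linspace(-.095,.095,9),indexing='ij'),-1).reshape(-1,3)
F=np.stack(np.meshgrid([-.011,.011],np.linspace(-.088,0,5),[-.02,.02],indexing='ij'),-1).reshape(-1,3)
def armpts(q):
    t,R,P=fkq(q)
    E=P[3][0]+P[3][1]@[0,1.386,0]; Wr=P[5][0]+P[5][1]@[0,1.476,0]
    tube=np.array([E+(Wr-E)*s for s in np.linspace(0,1,10)]+[Wr+(t-.2*R[:,1]-Wr)*s for s in np.linspace(0,1,5)])
    return t,E,Wr,np.r_[G@R.T+t,F@R.T+t],tube
BOX=[([.572,-.262,.252],[.64,-.115,.28]),([.6,-.21,.25],[.78,-.16,.305]),([.70,-.26,0],[.8,-.12,.305]),([.53,-.25,0],[.64,-.12,.165]), # lamp, can
 ([.46,.03,0],[.72,.25,.24]),([.45,.3,0],[.75,.36,.155]),([.28,-.6,0],[.4,-.48,.2]),([-1,-1.5,-1],[2,1.5,0.0])]
def dist(q):
    t,E,Wr,A,B=armpts(q); o=[]
    for b0,b1 in BOX:
        f=lambda x:np.linalg.norm(x-np.clip(x,b0,b1),axis=1).min()
        o.append(min(f(A),f(B)-.07))
    return np.array(o)
def checkpath(q0,q1,n=25): return np.min([dist(q0+(q1-q0)*s) for s in np.linspace(0,1,n)],0)
E
python3 - <<'E'
from h import *
z=np.load("plan.npz"); qs=z["qs"]; qn=env.sense()["joint_positions"]
t,E,Wr,_,_=armpts(qn); print(t,E,Wr); print(dist(qn).round(3))
for i in range(6): print("plan",i,dist(qs[i]).round(3),checkpath(qs[i],qs[i+1]).round(3))
print(checkpath(qn,qs[-1]).round(3))
for s in np.linspace(0,1,9):
    q=qn+(qs[-1]-qn)*s; t,E,Wr,_,_=armpts(q); print(s,t.round(2),E.round(2),Wr.round(2),dist(q).round(3))
E
```

```text
[0.5873 0.0491 0.2972] [ 0.2009 -0.049   0.7847] [ 0.5755 -0.1839  0.5304]
[0.033 0.046 0.085 0.133 0.043 0.283 0.391 0.283]
plan 0 [0.01  0.038 0.102 0.    0.116 0.391 0.223 0.164] [0.01  0.038 0.102 0.    0.116 0.391 0.222 0.164]
plan 1 [0.019 0.047 0.111 0.009 0.116 0.392 0.223 0.174] [0.019 0.047 0.111 0.009 0.116 0.392 0.222 0.174]
plan 2 [0.029 0.048 0.125 0.026 0.116 0.396 0.223 0.191] [0.028 0.047 0.124 0.026 0.116 0.396 0.178 0.191]
plan 3 [0.029 0.048 0.125 0.026 0.166 0.445 0.178 0.191] [0.015 0.047 0.124 0.026 0.166 0.445 0.146 0.191]
plan 4 [0.015 0.062 0.125 0.048 0.217 0.498 0.146 0.211] [0.015 0.062 0.125 0.048 0.217 0.498 0.126 0.211]
plan 5 [0.061 0.1   0.157 0.112 0.283 0.565 0.127 0.251] [0.061 0.1   0.157 0.112 0.283 0.565 0.127 0.251]
[0.    0.002 0.085 0.027 0.032 0.283 0.136 0.192]
0.0 [0.59 0.05 0.3 ] [ 0.2  -0.05  0.78] [ 0.58 -0.18  0.53] [0.033 0.046 0.085 0.133 0.043 0.283 0.391 0.283]
0.125 [ 0.57 -0.01  0.26] [ 0.2  -0.1   0.78] [ 0.56 -0.22  0.51] [0.    0.002 0.098 0.095 0.036 0.313 0.333 0.242]
0.25 [ 0.56 -0.06  0.23] [ 0.18 -0.15  0.77] [ 0.54 -0.26  0.49] [0.    0.016 0.105 0.065 0.074 0.353 0.281 0.214]
0.375 [ 0.54 -0.11  0.21] [ 0.15 -0.19  0.77] [ 0.51 -0.29  0.49] [0.001 0.028 0.12  0.031 0.124 0.399 0.237 0.196]
0.5 [ 0.54 -0.16  0.2 ] [ 0.11 -0.23  0.76] [ 0.48 -0.32  0.49] [0.015 0.041 0.14  0.028 0.166 0.447 0.2   0.192]
0.625 [ 0.53 -0.21  0.21] [ 0.05 -0.26  0.76] [ 0.44 -0.34  0.5 ] [0.031 0.057 0.155 0.038 0.203 0.486 0.167 0.202]
0.75 [ 0.53 -0.27  0.24] [-0.   -0.27  0.75] [ 0.4  -0.36  0.53] [0.032 0.073 0.16  0.075 0.246 0.529 0.14  0.229]
0.875 [ 0.53 -0.33  0.28] [-0.07 -0.27  0.74] [ 0.36 -0.38  0.56] [0.059 0.116 0.171 0.13  0.296 0.578 0.143 0.275]
1.0 [ 0.52 -0.38  0.35] [-0.13 -0.26  0.74] [ 0.3  -0.38  0.6 ] [0.133 0.176 0.208 0.21  0.352 0.632 0.194 0.341]
```

```bash
sed -i 's/^a=40/a=42/; s/+\[0,-.10,0.02\],p-d\*.03+\[-.02,-.16,.06\]/+[0,-.12,0],p-d*.03+[-.03,-.18,.05]/; s/\[-.05,-.2,.15\]/[-.08,-.22,.17]/' plan.py; python3 plan.py
cat > via.py <<'E'
from h import *
z=np.load("plan.npz"); qs=z["qs"]; qn=env.sense()["joint_positions"]
for i in range(6): print("plan",i,checkpath(qs[i],qs[i+1]).round(3))
best=None
for x in (.36,.42,.48):
 for y in (-.2,-.1,0,.05):
  for zz in (.42,.5,.56):
   for yw in (-.4,0,.4):
    for a in (5,20):
     for f in (.4,.6):
      q0=qn+(qs[-1]-qn)*f
      r=ik(np.array([x,y,zz]),tool(a,yw,0),q0,q0,w=.01,m=.08)
      if r[1]>.01 : continue
      c1=checkpath(qn,r[0],12).min(); c2=checkpath(r[0],qs[-1],12).min(); sc=min(c1,.06)+min(c2,.06)
      k=(sc,-np.abs(r[0]-q0).max())
      if best is None or k>best[0]: best=(k,r[0],c1,c2,x,y,zz,yw,a); 
print(best); np.save("via.npy",best[1]); print(checkpath(qn,best[1]).round(3),checkpath(best[1],qs[-1]).round(3))
E
time timeout 500 python3 via.py
```

```text
[ 1.424  0.746 -1.326  2.21   1.773  0.419  0.412] 0.0 0.0 [[-0.17, -1.38, -0.23], [1.37, -0.77, 1.32]]
[ 1.461  0.714 -1.349  2.221  1.716  0.397  0.453] 0.0 0.0 [[-0.18, -1.39, -0.19], [1.35, -0.83, 1.31]]
[ 1.53   0.677 -1.404  2.237  1.612  0.378  0.541] 0.0 0.0 [[-0.2, -1.4, -0.15], [1.29, -0.94, 1.29]]
[ 1.607  0.756 -1.414  2.182  1.485  0.393  0.783] 0.0 0.0 [[-0.29, -1.34, -0.26], [1.12, -1.27, 1.14]]
[ 1.691  0.896 -1.449  2.089  1.352  0.474  1.079] 0.0 0.0 [[-0.35, -1.23, -0.44], [0.86, -1.6, 0.91]]
[ 1.836  0.837 -1.49   2.004  0.927  0.496  1.538] 0.0 0.0 [[-0.48, -1.23, -0.37], [0.35, -1.84, 0.53]]
[ 2.056  0.539 -1.49   1.868  0.111  0.633  2.247] 0.0 0.0 [[-0.8, -1.22, 0.04], [-0.42, -1.55, -0.01]]
plan 0 [0.014 0.042 0.102 0.    0.116 0.39  0.221 0.164]
plan 1 [0.023 0.049 0.112 0.009 0.116 0.392 0.221 0.174]
plan 2 [0.031 0.049 0.126 0.026 0.116 0.395 0.175 0.191]
plan 3 [0.029 0.05  0.125 0.026 0.166 0.444 0.119 0.191]
plan 4 [0.037 0.066 0.128 0.04  0.236 0.513 0.1   0.191]
plan 5 [0.084 0.116 0.176 0.118 0.3   0.581 0.104 0.241]
((np.float64(0.092979139838967), np.float64(-0.41223676422031447)), array([ 1.0935,  0.0729, -0.9565,  1.6913,  0.0151,  1.3333,  2.1083]), np.float64(0.03297913983896699), np.float64(0.08668816442670475), 0.48, -0.1, 0.42, 0.4, 5)
[0.033 0.046 0.085 0.133 0.043 0.283 0.386 0.283] [0.087 0.097 0.18  0.181 0.21  0.462 0.188 0.34 ]
real	1m5.122s
user	1m2.735s
sys	0m0.134s
```

Run:
```python
from h import *
qs=np.load("plan.npz")["qs"]
for q in [np.load("via.npy"),qs[6],qs[5],qs[4],qs[3],qs[2],qs[1]]:
    env.goto_joints(q); s=env.sense(); print(round(s["t"],2),s["ee_pos"],s["wrist_force"].round(1))
for c,(u0,u1,v0,v1) in dict(scene=(180,340,150,290),top=(280,440,130,270)).items():
    p,d=viewer.read_camera(c)
    cv2.imwrite(f"pics/{c}5.png",cv2.resize(p[v0:v1,u0:u1,::-1],None,fx=4,fy=4,interpolation=cv2.INTER_CUBIC))
p,d=viewer.read_camera("wrist"); cv2.imwrite("pics/w5.png",p[:,:,::-1])
print([(r["at"],r["score"]) for r in tip_of("wrist","nozzle_top")][:3])
```

```text
14.48 [ 0.4797 -0.1006  0.4194] [ 0.5 -0.3 -0. ]
15.65 [ 0.4862 -0.3995  0.3677] [-0.3  0.1  0.1]
16.45 [ 0.5363 -0.3604  0.2488] [-0.4 -0.1  0.8]
16.97 [ 0.5656 -0.3023  0.1991] [ 0.3 -0.4  0. ]
17.35 [ 0.5656 -0.2324  0.1995] [ 0.5 -0.4 -0.3]
17.69 [ 0.5659 -0.1827  0.1989] [ 0.2 -0.2 -0.4]
17.94 [ 0.5804 -0.1831  0.1814] [ 0.4 -0.1  0.2]
[([0.5807, -0.1833, 0.1671], 0.77)]
```

View pics/scene5.png

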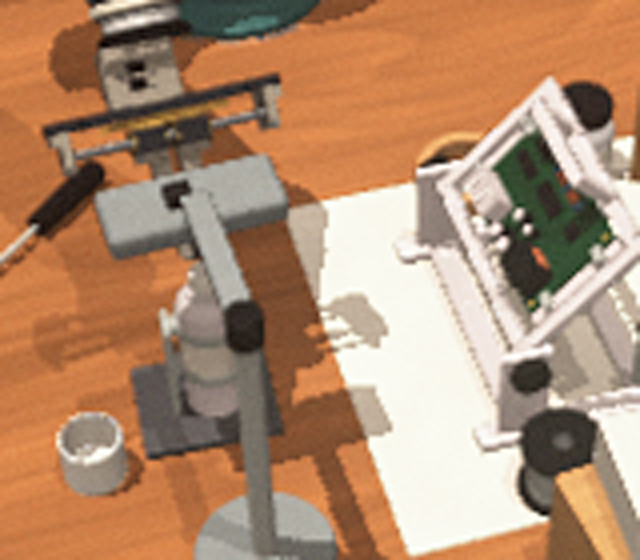

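View pics/top5.png

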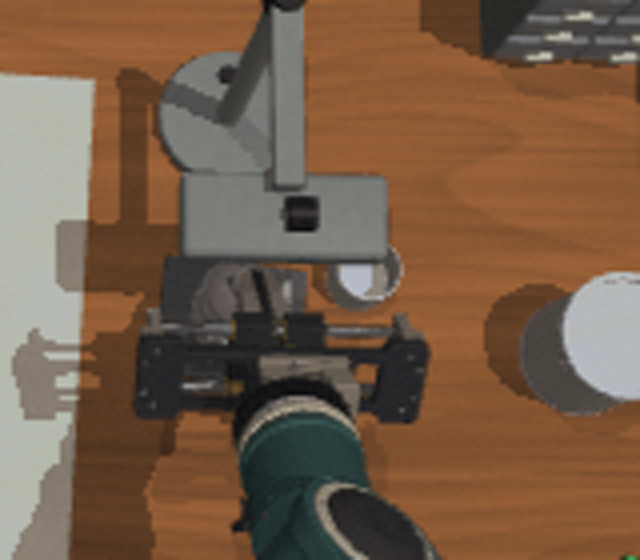

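View pics/w5.png

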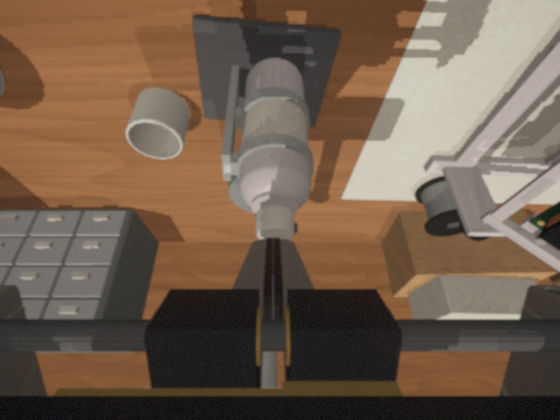

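Run:
```python
from h import *
z=np.load("plan.npz"); T=z["T"]; p0=ptcp(T,CAP+np.array([-.004,-.001,0]))
env.movel(p0+[0,0,.004],T,rate=.05); s=env.sense(); print(s["t"],s["ee_pos"],s["joint_positions"],s["wrist_force"])
for k in range(1,18):
    dz=.004-.001*k
    env.movel(p0+[0,0,dz],T,rate=.02); s=env.sense(); print(round(dz*1000,1),((s["ee_pos"]-p0)*1000).round(2),s["wrist_force"].round(2),round(s["t"],2))
    if s["wrist_force"][2]>14: break
env.pause(.3); s=env.sense(); print(((s["ee_pos"]-p0)*1000).round(2),s["wrist_force"],s["joint_positions"])
p,d=viewer.read_camera("wrist"); cv2.imwrite("pics/w6.png",p[:,:,::-1])
```

```text
18.425 [ 0.5867 -0.1821  0.1798] [ 1.4431  0.724  -1.3385  2.2085  1.7216  0.4036  0.4517] [-0.7165  0.5186  0.1387]
3.0 [-0.1   0.16  2.9 ] [0.02 0.17 0.92] 18.68
2.0 [-0.06  0.05  1.9 ] [ 0.22 -0.25  0.12] 18.93
1.0 [-0.03  0.    0.92] [ 0.35  0.46 -0.54] 19.18
0.0 [0.15 0.04 0.14] [-0.2   0.22  1.2 ] 19.43
-1.0 [ 0.19  0.06 -0.8 ] [-0.08 -1.15  2.44] 19.68
-2.0 [ 0.2   0.02 -1.8 ] [-1.88 -0.02  4.62] 19.93
-3.0 [ 0.22  0.03 -2.78] [-1.81  0.53  5.38] 20.18
-4.0 [ 0.28 -0.01 -3.68] [-2.    0.35  5.33] 20.43
-5.0 [ 0.3   0.05 -4.61] [-2.14 -0.51  6.84] 20.68
-6.0 [ 0.34  0.07 -5.48] [-2.25 -1.19  7.22] 20.93
-7.0 [ 0.58  0.08 -5.82] [-9.19 -0.3  14.56] 21.18
[ 0.54  0.06 -5.83] [-8.2774 -0.3434 13.9743] [ 1.4313  0.7517 -1.329   2.2154  1.7876  0.4214  0.4041]
```

View pics/w6.png

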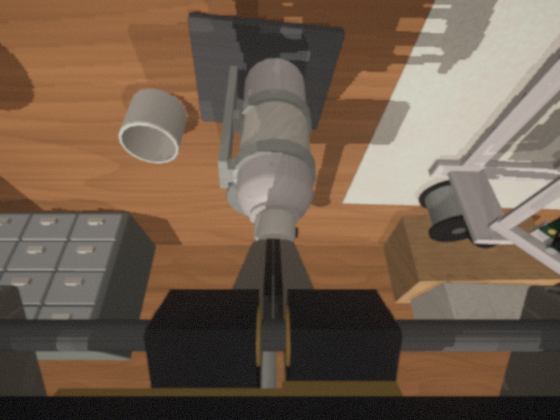

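The end stop was reached: force jumped from 7 to 14.5 N at about 5.5 mm of travel. Next is to lift off and go back out by the same route to the handle.

Run:
```python
from h import *
z=np.load("plan.npz"); T=z["T"]; qs=z["qs"]; p0=ptcp(T,CAP+np.array([-.004,-.001,0]))
env.movel(p0+[0,0,.004],T,rate=.03); s=env.sense(); print(s["t"],s["wrist_force"])
p,d=viewer.read_camera("wrist"); cv2.imwrite("pics/w7.png",p[:,:,::-1])
for q in [qs[1],qs[2],qs[3],qs[4],qs[5],qs[6],np.load("via.npy")]:
    env.goto_joints(q)
print(env.sense()["t"])
p,d=viewer.read_camera("scene"); print([(r["at"],r["score"]) for r in tip_of("scene","nozzle_top")][:3])
print([(r["at"],r["score"]) for r in tip_of("scene","handle")][:3]); print(board_angle(p,cloud("scene",d)))
cv2.imwrite("pics/s7.png",cv2.resize(p[130:290,180:400,::-1],None,fx=3.3,fy=3.3))
q0=np.array([0.0918,0.4047,0.2085,1.7456,-0.8638,1.3571,2.1679])
print(checkpath(env.sense()["joint_positions"],q0))
env.goto_joints(q0); effector.release()
s=env.sense(); im,d=viewer.read_camera("wrist"); print(s["t"],board_angle(im,cloud("wrist",d,T=(s["ee_pos"],s["tcp_rot"]))))
print([(r["at"],r["score"]) for r in tip_of("wrist","handle")][:3],pose(.787)[0]-.01*pose(.787)[1][:,1])
```

```text
22.0417 [-0.0195  0.532   0.4971]
25.8
[([0.3308, -0.5364, 0.1675], 0.52), ([0.5825, -0.1798, 0.1685], 0.49)]
[([0.5909, 0.1284, 0.2214], 0.57)]
(262, array([0.605 , 0.115 , 0.1525]), array([-0.0345, -0.7142,  0.6991]), np.float64(0.7966868577209687))
[0.0329 0.0464 0.0858 0.1325 0.0426 0.2823 0.3848 0.2826]
28.45 (5246, array([0.5834, 0.117 , 0.1503]), array([-0.0342, -0.7085,  0.7049]), np.float64(0.7884779884595259))
[] [0.5912 0.1266 0.2195]
```

View pics/s7.png

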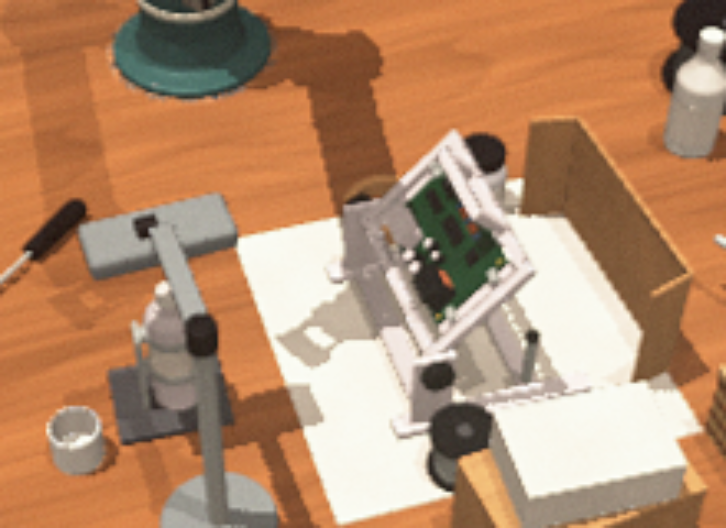

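View pics/w7.png

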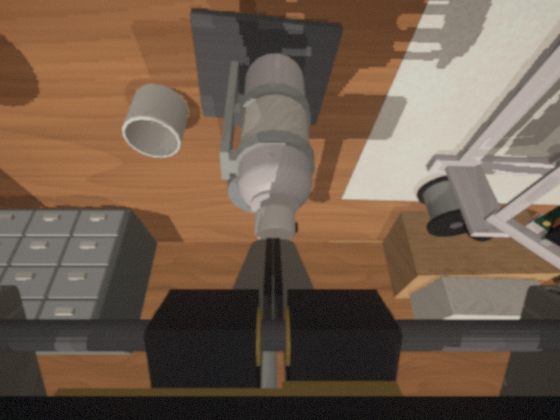

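Run:
```python
from h import *
p,T=pose(.785,.05); env.movel(p,T,rate=.12)
p,T=pose(.785,0); env.movel(p,T,rate=.06)
effector.grasp(30); s=env.sense(); print(s["t"],s["wrist_force"],s["gripper_width"])
for th in list(np.linspace(.785,.08,10)[1:])+[.06,.04,.025,.015,.008,.003,0,-.003,-.006,-.009,-.012]:
    p,T=pose(th,0); env.movel(p,T,rate=.05 if th>.08 else .015)
    s=env.sense(); print(round(th,3),round(s["t"],2),((s["ee_pos"]-p)*1000).round(2),s["wrist_force"].round(2),s["moment"].round(2),round(s["gripper_width"],4))
    if th<.05 and s["wrist_force"][2]>13: print("contact"); break
    if np.linalg.norm(s["wrist_force"])>30: break
print(s["joint_positions"])
im,d=viewer.read_camera("wrist"); print(board_angle(im,cloud("wrist",d,T=(s["ee_pos"],s["tcp_rot"]))))
```

```text
31.4417 [0.3576 0.4107 0.117 ] 0.011643636736112729
0.707 31.82 [ 0.02  1.02 -0.12] [ 1.64  4.73 -2.87] [-0.41 -0.36 -0.27] 0.0117
0.628 32.19 [-0.    0.73  0.01] [ 2.73  4.05 -2.25] [-0.04 -0.37 -0.26] 0.0118
0.55 32.57 [-0.05  0.65  0.04] [ 1.25  5.01 -1.09] [ 0.29 -0.39 -0.21] 0.0115
0.472 32.94 [-0.06  0.65  0.05] [ 1.53  6.48 -0.96] [ 0.51 -0.37 -0.18] 0.0118
0.393 33.32 [-0.07  0.69 -0.02] [ 2.3   5.94 -1.54] [ 0.76 -0.38 -0.13] 0.0117
0.315 33.69 [-0.08  0.7  -0.09] [ 0.87  6.58 -1.86] [ 1.01 -0.34 -0.06] 0.0119
0.237 34.07 [-0.05  0.72 -0.15] [ 1.35  7.33 -1.01] [ 1.26 -0.36 -0.03] 0.0119
0.158 34.44 [-0.09  0.71 -0.26] [ 1.05  6.81 -1.94] [ 1.43 -0.33  0.04] 0.0115
0.08 35.33 [-0.08  0.38  0.49] [-0.43  6.    2.51] [1.42 0.12 0.09] 0.0121
0.06 35.67 [-0.06  0.43  0.37] [-0.85  6.92  1.28] [1.53 0.08 0.01] 0.0115
0.04 36.02 [-0.05  0.46  0.31] [-0.78  7.08  1.8 ] [1.48 0.12 0.02] 0.0119
0.025 36.31 [-0.08  0.43  0.29] [-0.82  6.92  1.74] [1.48 0.04 0.09] 0.0118
0.015 36.56 [-0.1   0.46  0.33] [-1.02  6.65  1.85] [1.53 0.14 0.06] 0.0119
0.008 36.81 [-0.07  0.42  0.43] [-0.07  6.82  1.71] [1.52 0.14 0.06] 0.0113
0.003 37.06 [-0.08  0.4   0.47] [-0.34  7.31  3.65] [1.53 0.21 0.03] 0.0113
0 37.31 [-0.07  0.41  0.52] [-1.5   7.34  3.26] [1.49 0.28 0.08] 0.0116
-0.003 37.56 [-0.06  0.39  0.53] [-0.74  7.    3.02] [1.5  0.31 0.04] 0.0116
-0.006 37.81 [-0.08  0.33  0.79] [-2.54  6.03  4.75] [1.43 0.42 0.05] 0.0114
-0.009 38.06 [-0.06  0.17  1.2 ] [-3.07  4.47  8.42] [1.37 0.66 0.02] 0.0115
-0.012 38.31 [-0.06  0.06  1.6 ] [-4.72  5.09 10.09] [1.25 0.96 0.06] 0.0114
[-0.6724  0.548   0.3968  1.7504 -0.2526  0.8982  1.3505]
(10464, array([0.5648, 0.1403, 0.0943]), array([0.0001, 0.0007, 1.    ]), np.float64(0.0006858315753868963))
```

Run:
```python
from h import *
effector.release(); s=env.sense(); print(s["t"],s["wrist_force"])
p,T=pose(0,.04); env.movel(p,T,rate=.06)
p,T=pose(0,.14); env.movel(p,T,rate=.15)
s=env.sense(); im,d=viewer.read_camera("wrist"); P=cloud("wrist",d,T=(s["ee_pos"],s["tcp_rot"])); print(s["t"],board_angle(im,P),s["wrist_force"])
cv2.imwrite("pics/w8.png",im[:,:,::-1])
m=(abs(P[...,0]-.595)<.04)&(abs(P[...,1]-.2)<.02)&(P[...,2]>.12)&(P[...,2]<.2); print("bar top",np.median(P[m],0),"expect z",.142)
for c in("scene","top"):
    im,d=viewer.read_camera(c); cv2.imwrite(f"pics/{c}8.png",im[:,:,::-1]); print(board_angle(im,cloud(c,d)))
```

```text
39.5917 [-1.0046  0.2652 -0.4142]
41.25 (5483, array([0.5891, 0.1447, 0.0943]), array([0.    , 0.0008, 1.    ]), np.float64(0.0008003484954137554)) [-0.2756  0.1303  0.4967]
bar top [0.5929 0.1993 0.1421] expect z 0.142
(283, array([0.6046, 0.1407, 0.0957]), array([-0.0012,  0.0077,  1.    ]), np.float64(0.007789961334409894))
(550, array([0.5769, 0.1353, 0.0937]), array([0.0009, 0.0046, 1.    ]), np.float64(0.004691310139706439))
```

View pics/w8.png

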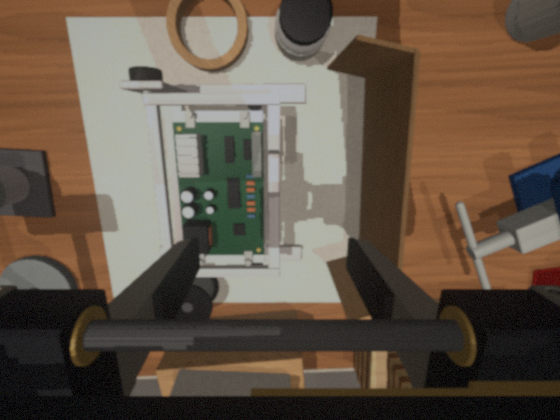

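View pics/scene8.png

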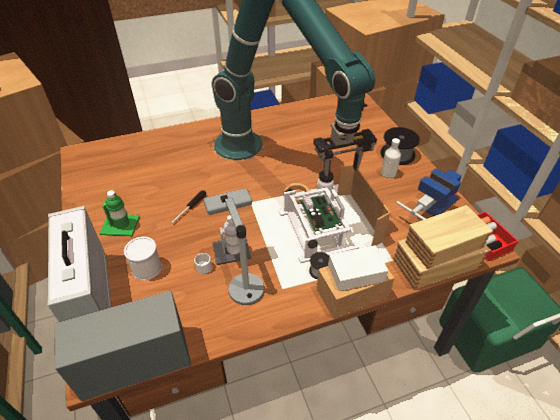

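The board lies flat (wrist depth fit 0.001 rad), the gripper is clear, and every other object looks to be where it started. I'm handing the job in.

Run:
```python
from h import *
workorder.finish_job(); print(env.sense()["t"])
```

```text
the job is handed in; nothing more can be done
the job is handed in; nothing more can be done
```

The board was tilted to 45 degrees, sprayed once and laid flat again. I handed the job in at about 41.5 s on the robot's clock; it gave no verdict.

- **Tilting:** I gripped the handle bar and raised the frame along its arc. The depth fit put it at 0.788 rad after I let go, and again after spraying. The coarser scene camera read 0.797.
- **Spraying:** I pressed the nozzle cap with the shut fingers at a 42° lean. The force rose through about 7 N to a hard stop at 14.5 N, so the cap was fully down. After lift-off the force fell to about 0.5 N and the cap was seen back up at 0.1685 m.
- **Laying back:** I regripped the bar and lowered it slowly to the rests, pressing with about 10 N at the stop. The last wrist fit gave 0.001 rad, and the bar top was at 0.142 m as expected. The scene and top cameras disagreed slightly, at 0.008 and 0.005 rad, on far fewer pixels.
- **Other objects:** In the last pictures everything else looked to be where it started, judged by eye only. The wrist force was near zero and the gripper was clear of everything. All wrist forces I read stayed below 20 N.

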